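# Sort the locking forceps: ratcheted shut or open

## Task

Sort the two steel locking forceps by their state: lay the one that is ratcheted shut in the red tray and the one that is open in the blue tray. Each must lie flat inside its tray, with no part up on the rim, and the open one must still be open.

Things in the scene. Friction and masses are not known exactly. Their poses are not given: they have to be found in the camera images.
- hemostat_shut: Ratcheted-shut steel locking forceps, flat on the table, 150 mm long, about 60 g. Origin: underside, below the pivot. x: to the jaw tips (at 55 mm; ring ends at -96, middle at -20); z up. Grip the flat box joint at the pivot, 28 (x) by 16 (y) by 8 mm high, across its y sides; other parts 4 to 6 mm thick. Jaws together, rings side by side (60 mm over both); locked, rigid. Not the red-handled scissors near by.
- hemostat_open: Open steel locking forceps, flat on the table, 150 mm long, about 60 g. Origin: underside, below the pivot. x: to the jaw tips (at 55 mm; ring ends at -96, middle at -20); z up. Grip the flat box joint at the pivot, 28 (x) by 16 (y) by 8 mm high, across its y sides; other parts 4 to 6 mm thick. Jaw tips 20 mm or more apart, rings 85 to 100 mm over both; x lies about midway between the halves.
- hemostat_open_half (a joint): Opening angle of the open forceps' halves, rad: 0 = jaws shut, grows as they open; about 0.4 at the start. The pivot is stiff and holds its angle unless the halves are squeezed together; the box joint can be gripped without moving it.
- tray_red: Red plastic instrument tray, fixed to the table, open at the top. Outside 150 mm (its x) by 210 mm (its y, the long way), 22 mm high; walls 5 mm, floor 5 mm thick; inside 140 by 200 mm. Origin: centre of its underside, on the table; z up.
- tray_blue: Blue plastic instrument tray, fixed to the table, open at the top. Outside 150 mm (its x) by 210 mm (its y, the long way), 22 mm high; walls 5 mm, floor 5 mm thick; inside 140 by 200 mm. Origin: centre of its underside, on the table; z up.

How it is judged:
At the end, for the whole second after the job is handed in: Shut forceps in the red tray, open ones in the blue tray: each pivot within 60 mm of the tray's centre along both tray axes, underside less than 10 mm above the tray's underside, tilt below 0.08 rad, released and at rest; the open forceps' joint still beyond 0.2 rad (x of hemostat_shut in the frame of tray_red between -0.06 and 0.06 m and y of hemostat_shut in the frame of tray_red between -0.06 and 0.06 m and z of hemostat_shut in the frame of tray_red below 0.01 m and angle between each of hemostat_shut, hemostat_open's own z axis and vertical below 0.08 rad and linear speed of each of hemostat_shut, hemostat_open below 0.02 m/s and x of hemostat_open in the frame of tray_blue between -0.06 and 0.06 m and y of hemostat_open in the frame of tray_blue between -0.06 and 0.06 m and z of hemostat_open in the frame of tray_blue below 0.01 m and value of joint hemostat_open_half above 0.2 rad); the robot touches nothing.
It also fails if it takes over 56 s, if anything falls off the work surface, if the arm or the gripper's body presses on something with over 40 N, if the wrist force passes 120 N, or if a joint passes its speed limit or range.

## Robot

A 6-joint arm with a two-finger parallel gripper is mounted at the origin on a cart in front of the work surface, level with it; the furniture and walls round the work are solid. World frame = base frame: x ahead of the robot, y to its left, z up, the work surface at z = 0. Lengths are in m, angles in rad, forces in N, time in s.
With the tool pointing down it reaches from about 0.15 to 0.775 m from the base axis. Payload 6.1 kg.
Tool frame: the origin (TCP) lies between the finger pads; the fingertips stand manip.tip_extent ahead of it and the grasp point (between the pads) lies 11 mm behind it (manip.tip_extent is the distance from the TCP to the fingertips, in m); z points along the fingers, y is the line along which they close (so a half turn about z gives the same grasp; the last joint's range is limited). The gripper opens to 85 mm and grips with 20 to 120 N. Pads are 22 mm wide; open, the fingers measure 114 mm over their backs; the gripper's body (76 mm by 85 mm) begins 54 mm behind the grasp point. The pads swing forward as they close: fully open they stand 13 mm farther back than shut.
Start: joints at [1.189, 0.126, -0.04, 1.405, 0, 1.571], TCP at [0.196, 0.487, 0.239] pointing down, gripper open.
Joint ranges: [-2.72, 2.72], [-0.95, 1.95], [-1.27, 1.35], [-1.78, 2.02], [-1.46, 1.47], [-3.14, 3.14]. Speed limits (rad/s): [2.39, 2.39, 3.01, 3.14, 3.14, 3.14].

## Interface

Orientations are given as a rotation vector (axis times angle).
In Python, from plant import manip gives the robot as it stands. Calls block until the motion is done:
- manip.move_pose(position, orientation): joint-space move of the TCP to a pose.
- manip.line_to(position, vel=0.15, ori=None, stop_force=None): straight line of the TCP; ori=None keeps the orientation; vel is the mean speed in m/s. With stop_force (N) it stops when the force on the tool has changed by that much, and returns True; else False.
- manip.movej(angles): joint-space move.
- manip.open_gripper() and manip.grasp(strength=None): open the fingers fully, or close them until they stop; strength is the grip in N (None keeps the last).
- manip.wait(seconds).
- manip.inverse_kinematics(position, orientation): joint angles nearest the present ones, or None.
- manip.read_camera(name): name is "scene" or "top" or "wrist"; returns a dict with "frame" (384x512x3 uint8, red, green, blue), "z_map" (384x512 float32, m along the optical axis (not along the pixel's ray), 0 where there is no reading), "K" (3x3 intrinsics, pixels), "pose" (4x4, takes a point from camera to world coordinates); the wrist camera has in their place "mount" (4x4, takes a point from camera to tool coordinates, whose origin is the TCP and whose axes are the flange's). Camera axes: x right, y down, z forward; pixel columns grow to the right and rows downward; lengths in m; the calibration is good to about 2 mm. The wrist camera is an equidistant fisheye: a pixel r from the principal point sees the ray r / f radians off the axis. A picture is of the moment at which its call begins: read the wrist's pose just before it.
A pose or a line that the arm cannot do raises manip.PlanningError and nothing moves.
- manip.sign_off(): hands the job in; it is judged then, once.
Readings, each from a call of its own:
- manip.current_clock(): time.
- manip.current_joint_positions(): joint angles.
- manip.current_qd(): joint speeds.
- manip.current_tau(): joint torques, N m.
- manip.current_ee_pos(): TCP position.
- manip.current_orientation(): TCP orientation.
- manip.current_ft_force(): force on the tool from outside, world axes, zero at the start.
- manip.current_ft_torque(): the same for the moment, N m.
- manip.current_gripper_width(): finger opening in m.
- manip.current_finger_force(): force on a finger pad.
Only numpy, scipy, OpenCV 4.12 (cv2) and the standard library are available. Lean on these libraries where they do the work, as an engineer would, in place of code of your own. Each camera call takes 0.05 s, during which the arm holds its last target. There are 200 camera calls.

## Working session

There is one attempt and no reset: what is moved stays moved. The work goes in short steps, each a Python script; the robot and the scene stay as the last script left them, time stands still between calls to the robot, and variables do not carry over. Pictures are saved under pics/ and viewed, at most 10 in all, crops included, and the job is handed in when it is done.

```bash
mkdir -p pics; cat > h.py <<'E'
import numpy as np, cv2
from plant import manip
def w(cam,u,v,z=None):
    K,P=cam["K"],cam["pose"]; r=np.array([(u-K[0,2])/K[0,0],(v-K[1,2])/K[1,1],1])
    if z is None: return P[:3,:3]@(r*cam["z_map"][int(v),int(u)])+P[:3,3]
    d=P[:3,:3]@r; return P[:3,3]+d*(z-P[2,3])/d[2]
def save(n,c,s=1.5): cv2.imwrite(n,cv2.resize(c["frame"][:,:,::-1],None,fx=s,fy=s,interpolation=cv2.INTER_CUBIC))
E
python3 - <<'E'
from h import *
import pickle
c=manip.read_camera("top");save("pics/top.png",c);pickle.dump(c,open("top.pkl","wb"))
print(c["K"],c["pose"],manip.tip_extent,manip.current_orientation(),manip.current_clock())
E
```

```text
[[409.13015828   0.         248.50125392]
 [  0.         409.13015828 189.81928271]
 [  0.           0.           1.        ]] [[-0.01398195 -0.99429765  0.10571983  0.43342955]
 [-0.99969757  0.0160399   0.01864091  0.11338634]
 [-0.02023035 -0.10542722 -0.99422122  0.88996645]
 [ 0.          0.          0.          1.        ]] 0.008 [-5.95992186e-01 -3.08423911e+00  2.46425332e-03] 0.05
```

View pics/top.png

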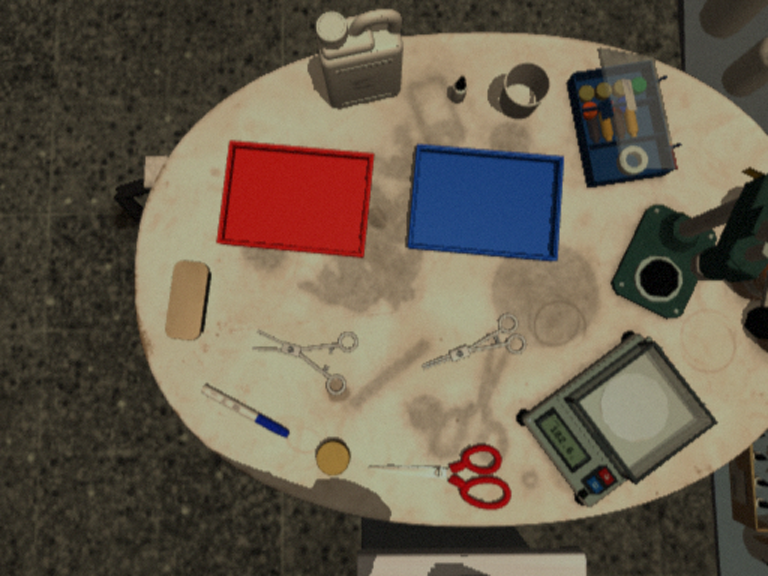

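The picture shows the open forceps at left (pivot about 290,350) and the shut one at centre (pivot about 460,353). The red tray is centred near (296,199) and the blue near (486,203). I'll enlarge the forceps and measure.

```bash
python3 - <<'E'
from h import *
import pickle
c=pickle.load(open("top.pkl","rb"))
f=c["frame"][205:270,160:360,::-1]
cv2.imwrite("pics/crop.png",cv2.resize(f,None,fx=4,fy=4,interpolation=cv2.INTER_CUBIC))
hsv=cv2.cvtColor(c["frame"],cv2.COLOR_RGB2HSV)
for n,m in(("red",(cv2.inRange(hsv,(0,180,60),(8,255,255))|cv2.inRange(hsv,(172,180,60),(180,255,255)))),("blue",cv2.inRange(hsv,(100,150,50),(125,255,255)))):
    m[:90]=0; m[180:]=0; m[:,380:]=0
    k=max(cv2.findContours(m,0,2)[0],key=cv2.contourArea)
    b=cv2.boxPoints(cv2.minAreaRect(k)); p=np.array([w(c,u,v,.022)for u,v in b]); 
    print(n,p.mean(0),p[:,:2].tolist(),np.linalg.norm(p[1]-p[0]),np.linalg.norm(p[2]-p[1]))
E
```

```text
red [0.6541114  0.24101573 0.022     ] [[0.5897222472962982, 0.3538797567731653], [0.7429567875948366, 0.34159896595892064], [0.7177194230673662, 0.12629997861116302], [0.5660471568064112, 0.1422842364834706]] 0.15372586693048 0.21677310377734207
blue [ 0.64362707 -0.03491926  0.022     ] [[0.5797651968640571, 0.07972101834200887], [0.7313862221010599, 0.06307489788543587], [0.7067229726327844, -0.15137170654530288], [0.5566338955574343, -0.1311012516844903]] 0.15253205768026126 0.21586019092507108
```

View pics/crop.png

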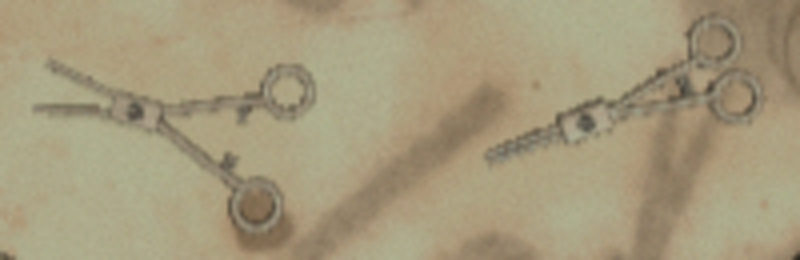

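The crop shows the open pivot at (135,112), jaw tips (52,62) and (35,108), and rings (288,92) and (257,206). For the shut one, the pivot is at (587,122), the tip at (488,157) and the rings at (714,42) and (737,97). Next I'll compute poses, check the sizes and hover over the shut pair.

```bash
cat >> h.py <<'E'
import pickle
from scipy.spatial.transform import Rotation as Ro
def crop(x,y,z=.005):
    c=pickle.load(open("top.pkl","rb")); return w(c,160+(x+.5)/4-.5,205+(y+.5)/4-.5,z)[:2]
def ori(a): # tool x along heading a, z down
    x=np.array([np.cos(a),np.sin(a),0]); z=np.array([0,0,-1.]); return Ro.from_matrix(np.c_[x,np.cross(z,x),z]).as_rotvec()
def ang(d): return float(np.arctan2(d[1],d[0]))
E
python3 - <<'E'
from h import *
po=crop(135,112,.008); ps=crop(587,122,.008)
jo=[crop(52,62),crop(35,108)]; ro=[crop(288,92),crop(257,206)]
js=crop(488,157); rs=[crop(714,42),crop(737,97)]
n=np.linalg.norm
ao=ang(np.mean(jo,0)-np.mean(ro,0)); as_=ang(js-np.mean(rs,0))
print("open",po,ao,"tips apart",n(jo[0]-jo[1]),"jaw",n(np.mean(jo,0)-po),"ring",n(np.mean(ro,0)-po),n(ro[0]-ro[1]))
print("shut",ps,as_,"jaw",n(js-ps),"ring",n(np.mean(rs,0)-ps),n(rs[0]-rs[1]))
ty=np.pi/2-np.arctan2(.0245,.215)
q0=manip.current_joint_positions()
for nm,p,a,t in(("shut",ps,as_,(.654,.241)),("open",po,ao,(.644,-.035))):
  for f in(0,np.pi):
    for g in(0,np.pi):
      b=ty+g; t2=np.array(t)+.02*np.array([np.cos(b),np.sin(b)])
      r=[]
      for P,A,Z in((p,a,.01),(p,a,.13),(t2,b,.0155),(t2,b,.1)):
        q=manip.inverse_kinematics([*P,Z],ori(A+f)); r.append(None if q is None else round(float(q[5]),2))
      print(nm,f,g,r,t2)
E
```

```text
open [0.43657395 0.24976299] 1.288099546823631 tips apart 0.026281693560492977 jaw 0.05236799235917902 ring 0.07649832688528686 0.06293373272047928
shut [0.42786612 0.00759865] 1.9072444027574063 jaw 0.05599068472937944 ring 0.08001263293450636 0.03165954616458822
shut 0 0 [1.25, 1.25, 2.06, 2.06] [0.65626442 0.2608714 ]
shut 0 3.141592653589793 [1.25, 1.25, -1.13, -1.13] [0.65173558 0.2211286 ]
shut 3.141592653589793 0 [-1.89, -1.89, -1.08, -1.08] [0.65626442 0.2608714 ]
shut 3.141592653589793 3.141592653589793 [-1.89, -1.89, 2.01, 2.01] [0.65173558 0.2211286 ]
open 0 0 [2.37, 2.37, 1.66, 1.66] [ 0.64626442 -0.0151286 ]
open 0 3.141592653589793 [2.37, 2.37, -1.54, -1.54] [ 0.64173558 -0.0548714 ]
open 3.141592653589793 0 [-0.77, -0.77, -1.48, -1.48] [ 0.64626442 -0.0151286 ]
open 3.141592653589793 3.141592653589793 [-0.77, -0.77, 1.6, 1.6] [ 0.64173558 -0.0548714 ]
```

Sizes agree with the description, so I'll move above the shut pair and take one close look.

```bash
python3 - <<'E'
from h import *
manip.move_pose([.428,.0076,.09],ori(1.907))
print(manip.current_ee_pos(),manip.current_clock())
c=manip.read_camera("wrist");save("pics/w1.png",c,1.5)
print(c["K"],c["mount"])
# predicted pixel of pivot and of jaw tip
R=Ro.from_rotvec(manip.current_orientation()).as_matrix();p=np.array(manip.current_ee_pos());M=np.linalg.inv(c["mount"])
for P in((.428,.0076,.008),(*crop(488,157),.004),(*crop(714,42),.004)):
    t=M[:3,:3]@(R.T@(np.array(P)-p))+M[:3,3]; th=np.arctan2(np.hypot(t[0],t[1]),t[2]); d=t[:2]/np.hypot(*t[:2])
    print(1.5*(c["K"][:2,2]+c["K"][0,0]*th*d))
E
```

```text
[0.42836004 0.00815584 0.09029296] 2.0417
[[297.31863964   0.         251.19627799]
 [  0.         297.31863964 189.31695466]
 [  0.           0.           1.        ]] [[ 2.35097077e-04 -9.54924482e-01 -2.96848746e-01  7.76446328e-02]
 [ 9.99999835e-01  6.90000285e-05  5.70011578e-04 -4.84316079e-04]
 [-5.23835439e-04 -2.96848831e-01  9.54924341e-01 -1.34125615e-01]
 [ 0.00000000e+00  0.00000000e+00  0.00000000e+00  1.00000000e+00]]
[376.27479155 304.09001968]
[377.37074671 194.1416428 ]
[403.42512691 426.39740897]
```

View pics/w1.png

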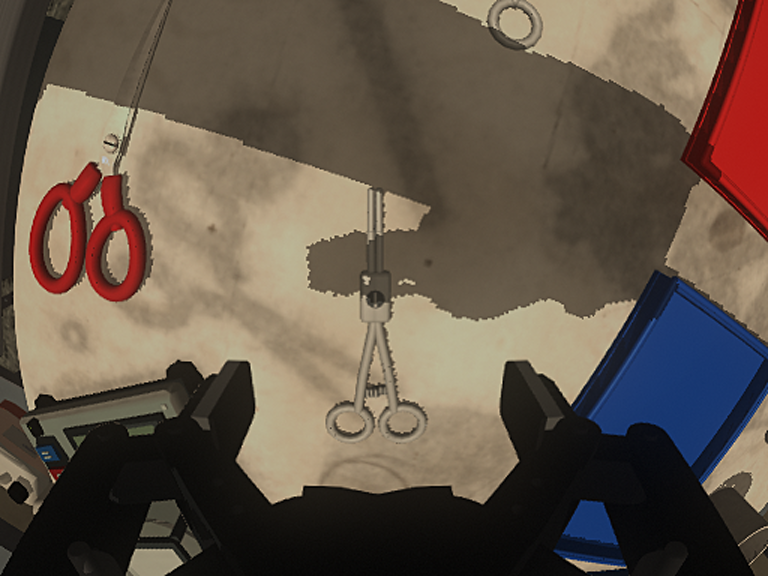

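The pivot is at (375,299) against a predicted (376,304), about 2.5 mm farther along the heading, and the alignment is good. I'll apply that shift, then grip and place.

```bash
python3 - <<'E'
from h import *
a=1.907; p=np.array([.428,.0076])+.0025*np.array([np.cos(a),np.sin(a)])
manip.line_to([*p,.0105],vel=.1,stop_force=15)
print(manip.current_ee_pos()); manip.grasp(60)
print(manip.current_gripper_width(),manip.current_finger_force())
manip.line_to([*p,.10],vel=.15); print(manip.current_gripper_width())
b=np.pi/2-np.arctan2(.0245,.215); t=[.656,.261]
manip.move_pose([*t,.10],ori(b))
c=manip.read_camera("wrist");save("pics/w2.png",c,1.5)
print(manip.current_gripper_width(),manip.current_finger_force(),manip.current_clock(),manip.current_ee_pos())
E
```

```text
[0.4276377  0.01000988 0.01097073]
0.0135772565475671 58.78541171550751
0.013384216933849462
0.013634511560618236 58.5853511095047 5.7667 [0.65567224 0.25984597 0.10027004]
```

View pics/w2.png

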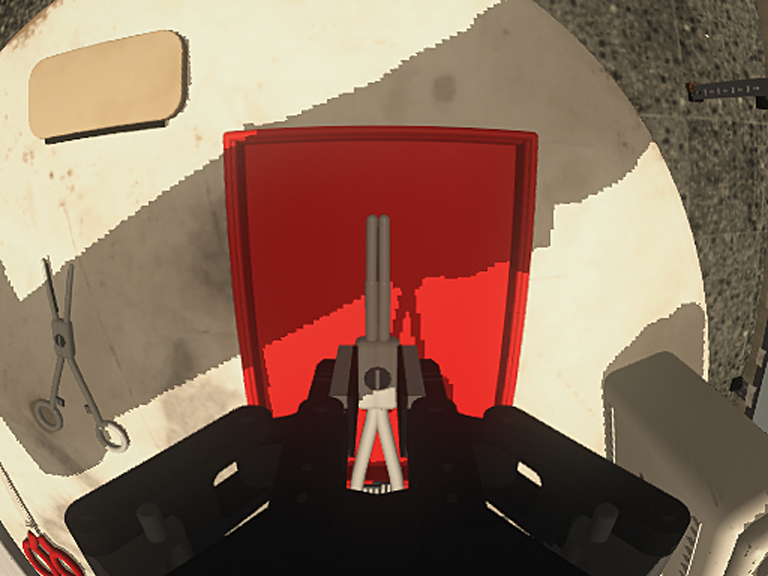

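The shut forceps are held square by the box joint (378,375) and centred in the red tray. I'll lower, release, and hover over the open pair.

```bash
python3 - <<'E'
from h import *
t=[.656,.261]
print(manip.line_to([*t,.0165],vel=.1,stop_force=8),manip.current_ee_pos())
manip.open_gripper(); manip.line_to([*t,.10],vel=.15)
a=1.288
manip.move_pose([.4366,.2505,.09],ori(a+np.pi))
p=np.array(manip.current_ee_pos());R=Ro.from_rotvec(manip.current_orientation()).as_matrix()
c=manip.read_camera("wrist");save("pics/w3.png",c,1.5)
M=np.linalg.inv(c["mount"])
for P in((.4366,.2498,.008),(*crop(52,62),.004),(*crop(35,108),.004),(*crop(288,92),.004),(*crop(257,206),.004)):
    q=M[:3,:3]@(R.T@(np.array(P)-p))+M[:3,3]; th=np.arctan2(np.hypot(q[0],q[1]),q[2]); d=q[:2]/np.hypot(*q[:2])
    print(1.5*(c["K"][:2,2]+c["K"][0,0]*th*d))
print(p,manip.current_clock())
E
```

```text
True [0.65480544 0.26030813 0.0159182 ]
[374.00306354 296.3631435 ]
[349.8985568  380.00862689]
[396.29165632 382.85148704]
[308.18101241 145.58379207]
[436.92464479 144.55244709]
[0.43674369 0.25055563 0.08995112] 10.45
```

View pics/w3.png

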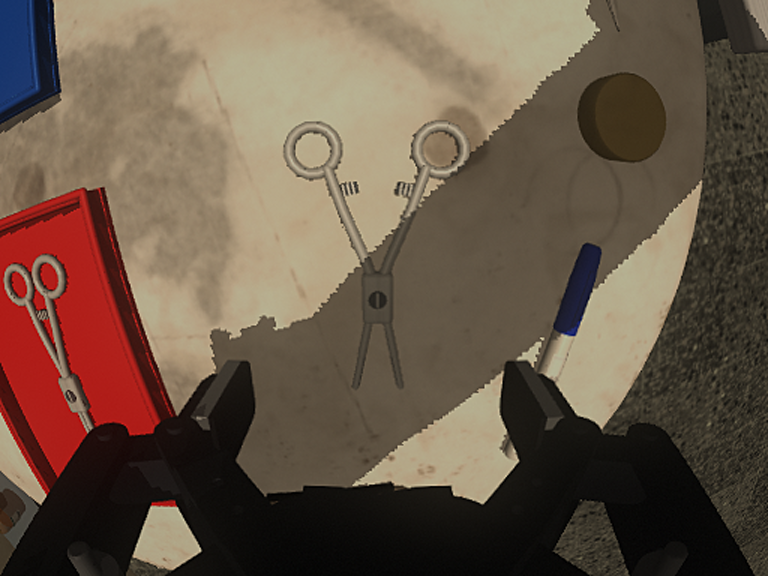

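The shut pair lies in the red tray. The open pair's pivot is at (377,299) against a predicted (374,296), so 1.5 mm of correction each way. I'll grip and carry it to the blue tray.

```bash
python3 - <<'E'
from h import *
a=1.288; h=np.array([np.cos(a),np.sin(a)]); R=Ro.from_rotvec(ori(a+np.pi)).as_matrix()
p=np.array([.4366,.2498])+.0015*h+.0015*R[:2,1]
manip.line_to([*p,.0105],vel=.1,stop_force=15)
manip.grasp(50); print(manip.current_ee_pos(),manip.current_gripper_width(),manip.current_finger_force())
manip.line_to([*p,.10],vel=.15)
b=np.pi/2-np.arctan2(.0245,.215); t=[.646,-.015]
manip.move_pose([*t,.10],ori(b+np.pi))
c=manip.read_camera("wrist");save("pics/w4.png",c,1.5)
print(manip.current_gripper_width(),manip.current_finger_force(),manip.current_clock(),manip.current_ee_pos())
E
```

```text
[0.43576195 0.25174486 0.01084576] 0.014016207676101516 48.964805603027344
0.013845990930438689 48.74075531959534 14.1167 [ 0.64549625 -0.01372356  0.09993553]
```

View pics/w4.png

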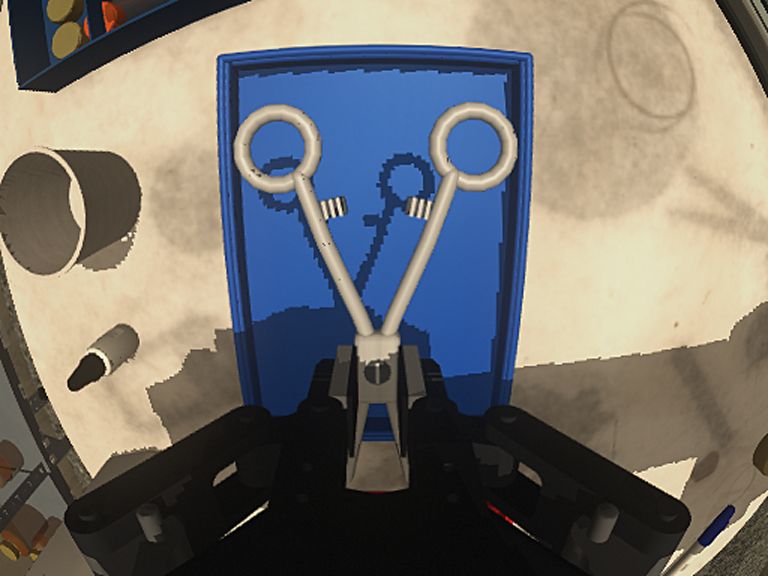

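The open pair is still open and centred over the blue tray (pivot 377,372). I'll lower, release, retreat, and check with the top camera.

```bash
python3 - <<'E'
from h import *
t=[.646,-.015]
print(manip.line_to([*t,.0165],vel=.1,stop_force=8),manip.current_ee_pos())
manip.open_gripper(); manip.line_to([*t,.12],vel=.15)
manip.move_pose([.35,.1,.25],ori(1.5+np.pi)); manip.wait(.3)
c=manip.read_camera("top")
cv2.imwrite("pics/end.png",cv2.resize(c["frame"][85:185,135:385,::-1],None,fx=3,fy=3,interpolation=cv2.INTER_CUBIC))
print(manip.current_clock(),manip.current_ft_force())
E
```

```text
True [ 0.64465137 -0.01466966  0.01587799]
18.1167 [-0.86650455  0.64292489 -0.11222769]
```

View pics/end.png

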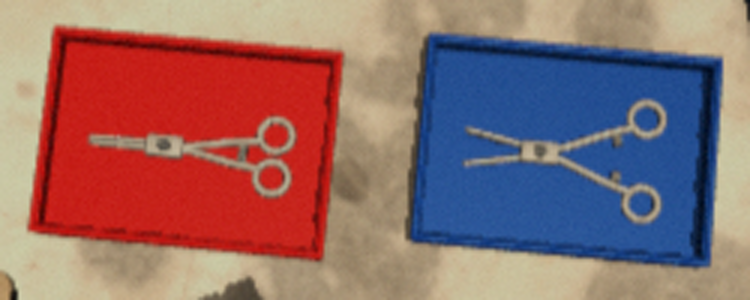

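Both forceps lie flat and clear of the rims: the shut pair in red (pivot 165,145) and the open pair, still open, in blue (540,151).

```bash
python3 -c "
from plant import manip
print(manip.sign_off())"
```

```text
the job is handed in; nothing more can be done
None
```

The job is handed in at about 18 s on the robot's clock: the shut forceps lie in the red tray and the open ones, still open, in the blue tray; the final picture shows both clear of the rims.

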